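# Index the table, then hold the setup block over its nest

## Task

Turn the round indexing table by its black knob, counter-clockwise seen from above, from the white mark to the green mark, where it clicks into its second notch, and let go of the knob. Then pick up the grey setup block, carry it over the top of the yellow guard without touching the guard or disturbing the other things on the table, and bring it over the blue corner locators on the indexing table, level and lined up with the pocket between them, about 15 mm above their tops, ready to be lowered. Finish there, still holding the block still in the gripper: do not put it down, let go of it or let it touch the indexing table.

Things in the scene. Friction and masses are not known exactly. Their poses are not given: they have to be found in the camera images.
- indexer: fixed base of the indexing table: grey round flange, 216 mm across, 12 mm high; origin at the centre of its underside, on the vertical turning axis, z up. On the flange a white mark lies 110 degrees and a green mark 170 degrees counter-clockwise from its x axis. A block with a red-headed plunger at -80 degrees reaches 134 mm from the axis, 32 mm high (leave it alone).
- platter (a joint): angle of the round steel platter (180 mm across, top 45 mm above the surface) about the vertical axis, growing counter-clockwise from above. Sprung notches at 0 (knob at white mark; the start) and 1.047 rad = 60 degrees (knob at green mark); let go within 0.3 rad of a notch it is drawn to it and rests within 0.03 rad. Turning takes up to 4 N at the knob. Stops at -0.3 and 1.4.
- knob_top (a point): centre of the top of the black upright cylindrical knob on the platter: 17 mm thick, rising 46 mm from the platter's face (a 22 mm collar fills the lowest 3 mm), 76 mm from the turning axis; top 91 mm above the surface. It turns with the platter and does not spin in it. z up; y points away from the turning axis.
- nest (a point): centre of the nest, on the turning axis, level with the tops of the four blue L-shaped corner locators (57 mm above the work surface, 12 mm above the platter). The pocket between them is 54 mm along x and 79 mm along y; outside they span 66 by 91 mm. z up; y points at the knob; turns with the platter.
- setup_block: grey steel setup block with cross holes, 51 mm (x) by 76 mm (y) by 25 mm (z), about 0.66 kg, lying flat, loose; origin at the centre of its underside, z up. Grip it across the 51 mm width. Either way round fits the nest, whose long side is y.
- guard: fixed low yellow sheet guard with a steel top rail on two feet, standing on the work surface between the block and the indexer: 260 mm long (its x), 8 mm thick (feet 44 mm), 74 mm high; origin at the centre of its underside.
- v_block: bystander: small grey V-block with a dark stirrup clamp, 46x51x69 mm, loose; origin at the centre of its underside.
- oil_bottle: bystander: pale squeeze bottle with red cap and long spout, 43 mm across, 142 mm high, loose; origin at the centre of its underside.
- boring_bar: bystander: bright bar standing in a black holder, 51 mm across, 187 mm high, loose; origin at the centre of its underside.
- kit_red: bystander: red carton, 63x166x35 mm, loose; origin at the centre of its underside.
- soda_can: bystander: blue drinks can, 66 mm across, 122 mm high, loose; origin at the centre of its underside.
There are look-alikes about, which are no part of the job. What is shaped like the setup_block but pink is not meant.

How it is judged:
By the outcome, as a careful person would: the job done as asked, in the order asked, and still so for the second after the job is handed in, while the arm keeps its last pose, push and grip.
It also fails if it takes over 64 s, if anything falls off the work surface, if the arm or the gripper's body presses on something with over 40 N, if the wrist force passes 120 N, or if a joint passes its speed limit or range.

## Robot

A 6-joint arm with a two-finger parallel gripper is mounted at the origin on a cart in front of the work surface, level with it; the furniture and walls round the work are solid. World frame = base frame: x ahead of the robot, y to its left, z up, the work surface at z = 0. Lengths are in mm, angles in rad, forces in N, time in s.
With the tool pointing down it reaches from about 325 to 900 mm from the base axis. Payload 6.1 kg.
Tool frame: the origin (TCP) lies midway between the tips of the shut fingers; the grasp point (between the pads) lies 19 mm behind it; z points along the fingers, y is the line along which they close (so a half turn about z gives the same grasp; the last joint's range is limited). The gripper opens to 85 mm and grips with 20 to 120 N. Pads are 22 mm wide; open, the fingers measure 114 mm over their backs; the gripper's body (76 mm by 85 mm) begins 54 mm behind the grasp point. The pads swing forward as they close: fully open they stand 13 mm farther back than shut.
Start: joints at [-1.44, 0.22, 1.526, -0, 1.395, -0.126], TCP at [158.735, -604.499, 231.3] pointing down, gripper open.
Joint ranges: [-2.98, 2.98], [-0.91, 2.08], [0.09, 2.57], [-1.24, 4.39], [0.2, 2.65], [-2.68, 2.68]. Speed limits (rad/s): [2.57, 2.57, 3.01, 3.14, 3.14, 3.14].

## Interface

Orientations are given as a 3x3 rotation matrix whose columns are the frame's x, y, z axes.
In Python, from cell import arm gives the robot as it stands.
- The arm moves only by the tool arm_command, never from a script. Its argument "steps" is a list of rows, each a list of 3 entries, a list of its own where there are three numbers: the shift along the tool's x, y, z in m, then the turn about the tool's z in rad, then the opening in per cent of the stroke, from 0 (shut) to 100 (fully open). A call has 1 to 20 rows; each row is the pose to reach, as a shift and turn from the pose commanded when the call began, along the tool's axes at that moment; what a row does not reach only later rows make up. A row lasts 1/10 s, in which the tool goes at most 50 mm and 8.59 degrees, less where a joint would pass 70% of its speed; a pose out of reach is approached as far as the arm can. A call with a gripper value outside its range is refused whole. The fingers move at their own pace and stop on an object; the grip force is fixed at half the most. Time passes only in rows, so rows that repeat a pose let the fingers close. It gives the time, the measured TCP pose, the force, the opening and the grip force at its end, in the units of the state.
- arm.sense(): the state, without advancing time (a new reading comes with each control period).
- arm.capture(name): name is "scene" or "top"; returns the picture (400x640x3 uint8, red, green, blue); there is no depth.
- arm.camera_info(name): a dict with "fx", "fy", "cx", "cy" (pixels), "world_from_camera" (4x4, takes a point from camera to world coordinates). Camera axes: x right, y up, looking along -z (the intrinsics and any distortion apply to the point x, -y, -z); pixel columns grow to the right and rows downward; lengths in mm; the calibration is good to about 2 mm. A picture is of the moment at which its call begins. camera_info takes no time and is no camera call.
- arm.close_job(): hands the job in; it is judged then, once.
Trained networks look in the newest picture that a camera, given by its name, has taken for a name from the list of things; names that differ only in an ending like _2 or _b are one class to them, and where a whole thing is asked for, a point or a joint stands for the part that bears it (a point fixed in the world has none). Each returns a list of dicts, best first, with "confidence" (0 to 1); they miss things now and then, are a little off and sometimes report something else, mostly with a low value. They report only what shows in the picture. A call takes as long as a camera call. They do not tell look-alikes from the thing itself.
- arm.look_for(name, camera): "rect" ([left, top, right, bottom] in pixels, round what is visible of it).
- arm.tip_of(name, camera): "xy" ([column, row] in pixels: a listed point, or the origin of a listed thing).
The state is a dict: "clock": time; "qpos": joint angles; "qd": joint speeds; "joint_torque": joint torques, N m; "position": TCP position; "tool_rot": TCP orientation; "wrist_force": force on the tool from outside, world axes, zero at the start; "wrist_torque": the same for the moment, N m; "grip_width": finger opening in mm; "grip_force": force on a finger pad.
Only numpy, scipy, OpenCV 4.12 (cv2) and the standard library are available. Lean on these libraries where they do the work, as an engineer would, in place of code of your own. Each camera call takes 0.05 s, during which the arm holds its last target. There are 200 camera calls.

## Working session

There is one attempt and no reset: what is moved stays moved. The work goes in short steps, Python scripts to look and compute and a tool call to move; the robot and the scene stay as the last step left them, time stands still between calls to the robot, and variables do not carry over. Pictures are saved under pics/ and viewed, at most 10 in all, crops included, and the job is handed in when it is done.

Besides the shell and the picture viewer there is one more tool, called after "Call:" as name(argument=value, ...), one argument or row to a line, values as JSON. arm_command: Moves the arm, as the interface text tells. Its arguments: {"type":"object","properties":{"steps":{"type":"array","items":{"type":"array"}}},"required":["steps"]}

```bash
ls; mkdir -p pics
cat > h.py <<'E'
import numpy as np,cv2
from cell import arm
def ray(cam,uv):
    c=arm.camera_info(cam);T=np.array(c["world_from_camera"])
    d=np.array([(uv[0]-c["cx"])/c["fx"],-(uv[1]-c["cy"])/c["fy"],-1.])
    return T[:3,3],T[:3,:3]@d
def at(cam,uv,z):
    o,d=ray(cam,uv);return (o+d*(z-o[2])/d[2]).round(1)
def px(cam,p):
    c=arm.camera_info(cam);T=np.linalg.inv(np.array(c["world_from_camera"]))
    q=T[:3,:3]@np.array(p,float)+T[:3,3]
    return np.array([c["cx"]-c["fx"]*q[0]/q[2],c["cy"]+c["fy"]*q[1]/q[2]]).round(1)
def save(cam,name):
    im=arm.capture(cam);cv2.imwrite(f"pics/{name}.png",im[:,:,::-1]);return im
E
python3 - <<'E'
from h import *
a=save("scene","s0");b=save("top","t0")
cv2.imwrite("pics/both.png",cv2.resize(np.vstack([a,b])[:,:,::-1],(480,600)))
for c in("scene","top"):
    i=arm.camera_info(c);print(c,{k:(v if k!="world_from_camera" else np.array(v).round(2).tolist()) for k,v in i.items()})
H=dict(setup_block=12,indexer=6,knob_top=91,nest=57,guard=0,v_block=0,oil_bottle=0,boring_bar=0,kit_red=0,soda_can=0)
for n in H:
  for c in("scene","top"):
    print(n,c,[(np.round(r["rect"]).tolist(),round(r["confidence"],2)) for r in arm.look_for(n,c)[:3]],[(np.round(r["xy"],1).tolist(),round(r["confidence"],2),at(c,r["xy"],0 if H[n]<50 else H[n]).tolist()) for r in arm.tip_of(n,c)[:3]])
s=arm.sense();print(s)
E
```

```text
pics
scene {'fx': 419.3431103280875, 'fy': 419.3431103280875, 'cx': 320.3523828524574, 'cy': 196.48933269957172, 'world_from_camera': [[0.99, -0.09, 0.15, 735.49], [0.17, 0.44, -0.88, -1070.48], [0.01, 0.89, 0.45, 643.73], [0.0, 0.0, 0.0, 1.0]]}
top {'fx': 393.0345957498242, 'fy': 393.0345957498242, 'cx': 325.3631166843753, 'cy': 193.24459937335448, 'world_from_camera': [[-0.01, 1.0, -0.07, 463.94], [-1.0, -0.01, 0.0, -2.25], [0.0, 0.07, 1.0, 1335.13], [0.0, 0.0, 0.0, 1.0]]}
setup_block scene [([271.0, 239.0, 304.0, 265.0], 0.92), ([324.0, 249.0, 351.0, 278.0], 0.83), ([169.0, 280.0, 202.0, 313.0], 0.7)] [([284.3, 283.4], 0.97, [517.4, -283.9, 0.0]), ([334.7, 269.5], 0.94, [629.4, -206.0, 0.0]), ([232.2, 276.5], 0.93, [384.4, -281.6, 0.0])]
setup_block top [([427.0, 252.0, 454.0, 280.0], 0.92), ([394.0, 234.0, 418.0, 251.0], 0.86), ([359.0, 202.0, 386.0, 221.0], 0.84)] [([440.1, 264.8], 0.87, [311.8, -390.0, 0.0]), ([368.6, 209.3], 0.81, [501.2, -152.9, 0.0]), ([380.7, 173.1], 0.76, [624.4, -196.7, 0.0])]
indexer scene [([293.0, 165.0, 358.0, 211.0], 0.83)] [([322.7, 196.4], 0.94, [5
[... 1985 characters left out ...]
470e+00, -1.26106028e-01]), 'qd': array([-0.00165368,  0.00044684,  0.00119623, -0.00095628,  0.00094212,
       -0.00139657]), 'joint_torque': array([ 7.01813315e-05, -4.96833336e+01, -3.89721000e+01, -1.53198584e-04,
        8.98266408e-04, -8.50956212e-06]), 'position': array([ 158.72201841, -604.50696923,  231.29067794]), 'tool_rot': array([[ 9.67207745e-01,  2.53986568e-01, -2.79127628e-05],
       [ 2.53986568e-01, -9.67207746e-01,  2.27877792e-06],
       [-2.64186614e-05, -9.29351847e-06, -1.00000000e+00]]), 'wrist_force': array([-0.24663868, -0.39007343,  0.09565127]), 'wrist_torque': array([ 0.00808989, -0.00045293, -0.00902304]), 'grip_force': 0.0, 'grip_width': 85.49484970673952}
```

View pics/t0.png

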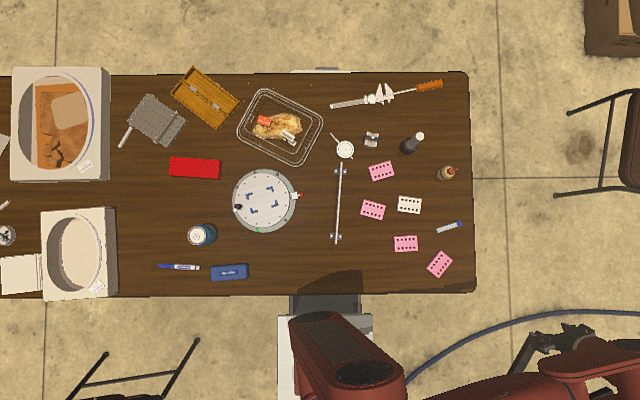

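View pics/s0.png

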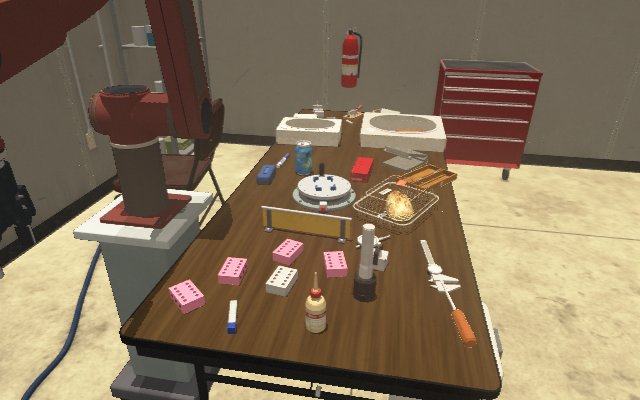

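The top view shows the grey block at (409,204). The pink look-alikes are at (380,171), (372,209), (406,243) and (440,265), so I choose the grey one. The table is at (263,200), with the knob at (237,207), the green mark at (257,229) and the guard at (338,203).

Run:
```python
from h import *
a=cv2.imread("pics/t0.png");s=cv2.imread("pics/s0.png")
A=cv2.resize(a[160:240,225:315],(450,400),interpolation=cv2.INTER_CUBIC)
B=cv2.resize(a[185:225,385:430],(337,300),interpolation=cv2.INTER_CUBIC)
C=cv2.resize(s[260:300,260:305],(337,300),interpolation=cv2.INTER_CUBIC)
o=np.zeros((600,790,3),np.uint8);o[:400,:450]=A;o[:300,450:787]=B;o[300:600,450:787]=C
cv2.imwrite("pics/crop.png",o)
# block outline, grey mask in the top view
roi=a[190:220,392:427].astype(int);m=((roi.min(2)>120)&(roi.max(2)-roi.min(2)<35)).astype(np.uint8)
n,l,st,ce=cv2.connectedComponentsWithStats(m);k=1+st[1:,4].argmax();
c=cv2.findContours((l==k).astype(np.uint8),0,2)[0][0]
hull=cv2.convexHull(c)[:,0]+[392,190];print(hull.min(0),hull.max(0))
W=np.array([at("top",p,25)[:2] for p in hull],np.float32);print("block",cv2.minAreaRect(W))
# green mark / blue locators
hsv=cv2.cvtColor(a,cv2.COLOR_BGR2HSV)
for nm,lo,hi,z in(("green",(45,80,60),(85,255,255),12),("blue",(105,100,40),(130,255,255),57)):
    m=cv2.inRange(hsv,lo,hi);q=np.zeros_like(m);q[165:235,228:305]=m[165:235,228:305]
    n,l,st,ce=cv2.connectedComponentsWithStats(q)
    for i in range(1,n):
        if st[i,4]>3: print(nm,ce[i].round(1),st[i,4],at("top",ce[i],z))
for p in ([537,199,0],[517,-284,25]): print(px("top",p),px("scene",p))
```

```text
[399 196] [420 209]
block ((520.6005249023438, -285.9550476074219), (70.59502410888672, 40.24225616455078), 84.8651351928711)
green [257.  229.5] 12 [437.5 223.8  12. ]
blue [269.8 188.3] 11 [571.9 174.4  57. ]
blue [248.2 194.7] 12 [551.8 245.   57. ]
blue [274.9 203.8] 13 [521.1 157.9  57. ]
blue [252.5 210.9] 13 [498.7 230.7  57. ]
[264.9 200. ] [324.7 196.3]
[408.6 203.9] [283.9 275. ]
```

View pics/crop.png

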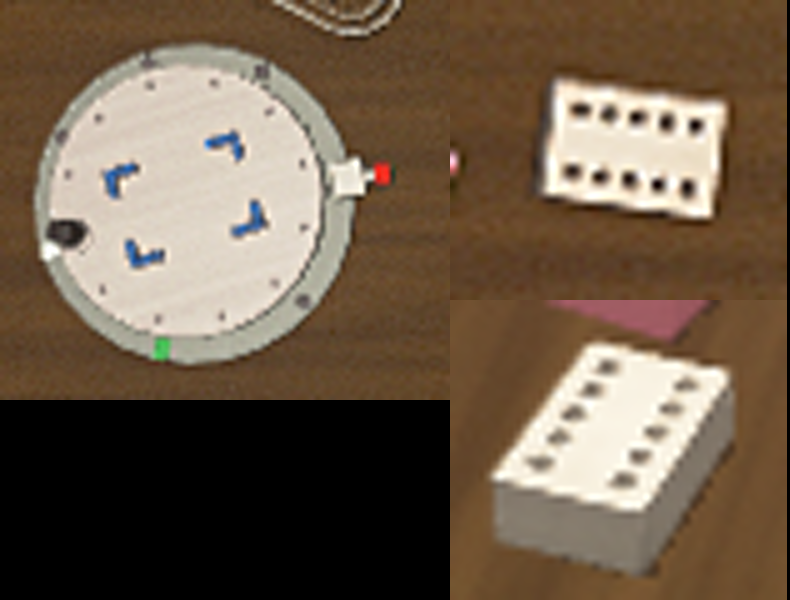

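The crop confirms the grey block, with its long axis at about 85° and its centre near (519,-285). The table axis is near (536,201) and the knob direction is about 107°. Next I move above the knob.

Call:
arm_command(
  steps=[
    [[0.567,-0.76,0.03],-1.61,100],
    [[0.567,-0.76,0.03],-1.61,100],
    [[0.567,-0.76,0.03],-1.61,100],
    [[0.567,-0.76,0.03],-1.61,100],
    [[0.567,-0.76,0.03],-1.61,100],
    [[0.567,-0.76,0.03],-1.61,100],
    [[0.567,-0.76,0.03],-1.61,100],
    [[0.567,-0.76,0.03],-1.61,100],
    [[0.567,-0.76,0.03],-1.61,100],
    [[0.567,-0.76,0.03],-1.61,100],
    [[0.567,-0.76,0.03],-1.61,100],
    [[0.567,-0.76,0.03],-1.61,100],
    [[0.567,-0.76,0.03],-1.61,100],
    [[0.567,-0.76,0.03],-1.61,100],
    [[0.567,-0.76,0.03],-1.61,100],
    [[0.567,-0.76,0.03],-1.61,100],
    [[0.567,-0.76,0.03],-1.61,100],
    [[0.567,-0.76,0.03],-1.61,100],
    [[0.567,-0.76,0.03],-1.61,100],
    [[0.567,-0.76,0.03],-1.61,100],
  ],
)

```text
clock: 4.1
position: [514.6, 279.3, 199.7]
tool_rot: [[-0.296, 0.955, -0.001], [0.955, 0.296, 0.001], [0.002, -0.001, -1.0]]
wrist_force: [-0.5, -1.6, -0.7]
grip_width: 85.5
grip_force: 0.0
```

Run:
```python
from h import *
b=save("scene","s1")
cv2.imwrite("pics/s1c.png",cv2.resize(b[100:220,250:400],(750,600),interpolation=cv2.INTER_CUBIC))
s=arm.sense();print(s["position"],s["tool_rot"].round(3).tolist(),s["clock"])
for r in arm.tip_of("knob_top","scene")[:2]:print(r,at("scene",r["xy"],91))
print(px("scene",[514,274,91]),px("scene",[513.8,273.7,45]))
```

```text
[513.95147299 276.88663163 199.97862266] [[-0.295, 0.955, -0.002], [0.955, 0.295, -0.0], [0.0, -0.002, -1.0]] 4.15
{'xy': [321.8, 163.9], 'confidence': 0.58} [514.2 266.   91. ]
[322.1 163. ] [321.9 175.1]
```

View pics/s1c.png

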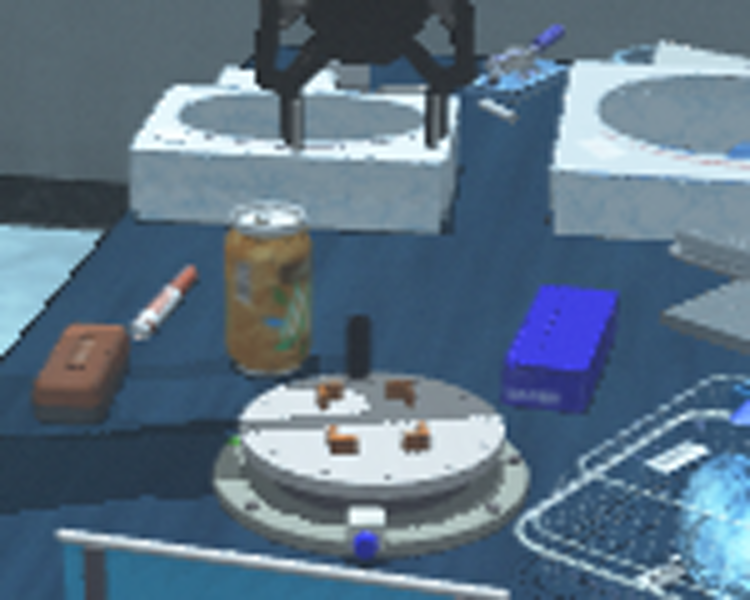

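The knob top shows at about (321.6,163.6) in full-image pixels, as predicted, and the gripper is above it. Now I descend and close.

Call:
arm_command(
  steps=[
    [[0,0,0.04],0,100],
    [[0,0,0.08],0,100],
    [[0,0,0.12],0,100],
    [[0,0,0.143],0,100],
    [[0,0,0.143],0,100],
    [[0,0,0.143],0,0],
    [[0,0,0.143],0,0],
    [[0,0,0.143],0,0],
    [[0,0,0.143],0,0],
    [[0,0,0.143],0,0],
    [[0,0,0.143],0,0],
    [[0,0,0.143],0,0],
    [[0,0,0.143],0,0],
    [[0,0,0.143],0,0],
    [[0,0,0.143],0,0],
  ],
)

```text
clock: 5.7
position: [514.8, 274.9, 59.6]
tool_rot: [[-0.292, 0.956, 0.001], [0.956, 0.292, 0.0], [-0.0, 0.002, -1.0]]
wrist_force: [-2.0, -1.3, 5.8]
grip_width: 15.0
grip_force: 58.6
```

Call:
arm_command(
  steps=[
    [[-0.0004,-0.0079,0],-0.105,0],
    [[-0.0017,-0.0158,0],-0.209,0],
    [[-0.0037,-0.0235,0],-0.314,0],
    [[-0.0066,-0.0309,0],-0.419,0],
    [[-0.0102,-0.038,0],-0.524,0],
    [[-0.0145,-0.0447,0],-0.628,0],
    [[-0.0195,-0.0509,0],-0.733,0],
    [[-0.0251,-0.0565,0],-0.838,0],
    [[-0.0313,-0.0615,0],-0.942,0],
    [[-0.038,-0.0658,0],-1.047,0],
    [[-0.038,-0.0658,0],-1.047,0],
    [[-0.038,-0.0658,0],-1.047,0],
    [[-0.038,-0.0658,0],-1.047,0],
  ],
)

```text
clock: 7.0
position: [462.1, 219.7, 59.6]
tool_rot: [[-0.974, 0.226, -0.0], [0.226, 0.974, 0.001], [0.0, 0.001, -1.0]]
wrist_force: [-6.3, 0.4, 10.1]
grip_width: 15.4
grip_force: 60.8
```

Call:
arm_command(
  steps=[
    [[0,0,0],0,100],
    [[0,0,0],0,100],
    [[0,0,0],0,100],
    [[0,0,0],0,100],
    [[0,0,0],0,100],
    [[0,0,0],0,100],
    [[0,0,0],0,100],
    [[0,0,-0.03],0,100],
    [[0,0,-0.07],0,100],
    [[0,0,-0.11],0,100],
    [[0,0,-0.15],0,100],
    [[0,0,-0.18],0,100],
    [[0,0,-0.18],0,100],
  ],
)

```text
clock: 8.3
position: [465.1, 219.9, 244.1]
tool_rot: [[-0.974, 0.226, 0.009], [0.226, 0.974, 0.003], [-0.008, 0.005, -1.0]]
wrist_force: [-0.2, -0.3, -0.7]
grip_width: 85.5
grip_force: 0.0
```

Call:
arm_command(
  steps=[
    [[-0.17,-0.479,0.02],1.43,100],
    [[-0.17,-0.479,0.02],1.43,100],
    [[-0.17,-0.479,0.02],1.43,100],
    [[-0.17,-0.479,0.02],1.43,100],
    [[-0.17,-0.479,0.02],1.43,100],
    [[-0.17,-0.479,0.02],1.43,100],
    [[-0.17,-0.479,0.02],1.43,100],
    [[-0.17,-0.479,0.02],1.43,100],
    [[-0.17,-0.479,0.02],1.43,100],
    [[-0.17,-0.479,0.02],1.43,100],
    [[-0.17,-0.479,0.02],1.43,100],
    [[-0.17,-0.479,0.02],1.43,100],
    [[-0.17,-0.479,0.02],1.43,100],
    [[-0.17,-0.479,0.02],1.43,100],
  ],
)

```text
clock: 9.7
position: [519.7, -284.2, 218.0]
tool_rot: [[0.085, 0.996, -0.0], [0.996, -0.085, 0.001], [0.001, -0.0, -1.0]]
wrist_force: [0.3, 0.1, -0.1]
grip_width: 85.2
grip_force: 0.0
```

```bash
cat > nest.py <<'E'
from h import *
def nest(im):
    hsv=cv2.cvtColor(im,cv2.COLOR_RGB2HSV);m=cv2.inRange(hsv,(100,90,30),(130,255,255))
    q=np.zeros_like(m);q[165:235,228:305]=m[165:235,228:305]
    n,l,st,ce=cv2.connectedComponentsWithStats(q)
    P=np.array([at("top",ce[i],57)[:2] for i in range(1,n) if st[i,4]>3]);return P
E
python3 - <<'E'
from nest import *
s=arm.sense();print(s["position"],s["tool_rot"].round(3).tolist(),s["clock"])
a=save("top","t2");b=save("scene","s2")
P=nest(a);print(P,P.mean(0),cv2.minAreaRect(P.astype(np.float32)))
for n,z in(("knob_top",91),("nest",57),("setup_block",0),("indexer",0)):
  for c in("top","scene"):
    print(n,c,[(np.round(r["xy"],1).tolist(),round(r["confidence"],2),at(c,r["xy"],z)[:2].tolist()) for r in arm.tip_of(n,c)[:3]])
A=cv2.resize(a[160:240,225:315],(450,400),interpolation=cv2.INTER_CUBIC)
B=cv2.resize(b[210:300,230:330],(333,300),interpolation=cv2.INTER_CUBIC)
C=cv2.resize(b[150:220,285:365],(333,291),interpolation=cv2.INTER_CUBIC)
o=np.zeros((600,790,3),np.uint8);o[:400,:450]=A;o[:300,450:783]=B;o[300:591,450:783]=C
cv2.imwrite("pics/c2.png",o[:,:,::-1])
E
```

```text
[ 519.6999518  -284.23978473  218.04554365] [[0.085, 0.996, -0.0], [0.996, -0.085, 0.001], [0.001, -0.0, -1.0]] 9.7
[[577.4 219.9]
 [565.4 167.8]
 [506.6 237.3]
 [493.8 184.6]] [535.8 202.4] ((535.9323120117188, 202.27114868164062), (54.232177734375, 73.5423355102539), 76.34809875488281)
knob_top top [([256.5, 220.6], 0.74, [467.1, 211.9])]
knob_top scene [([303.7, 166.6], 0.57, [457.6, 229.6])]
nest top [([262.5, 197.0], 0.93, [543.6, 198.3])]
nest scene [([323.1, 183.1], 0.64, [533.3, 182.6])]
setup_block top [([371.2, 211.6], 0.86, [493.3, -161.6]), ([379.8, 173.1], 0.7, [624.5, -193.6]), ([406.1, 204.5], 0.65, [516.1, -280.8])]
setup_block scene [([232.5, 275.2], 0.97, [383.3, -276.5]), ([184.5, 296.1], 0.93, [302.5, -371.6]), ([283.3, 282.5], 0.86, [514.1, -281.0])]
indexer top [([265.6, 199.0], 0.82, [540.3, 196.7])]
indexer scene [([325.9, 195.5], 0.75, [540.0, 206.0])]
```

View pics/c2.png

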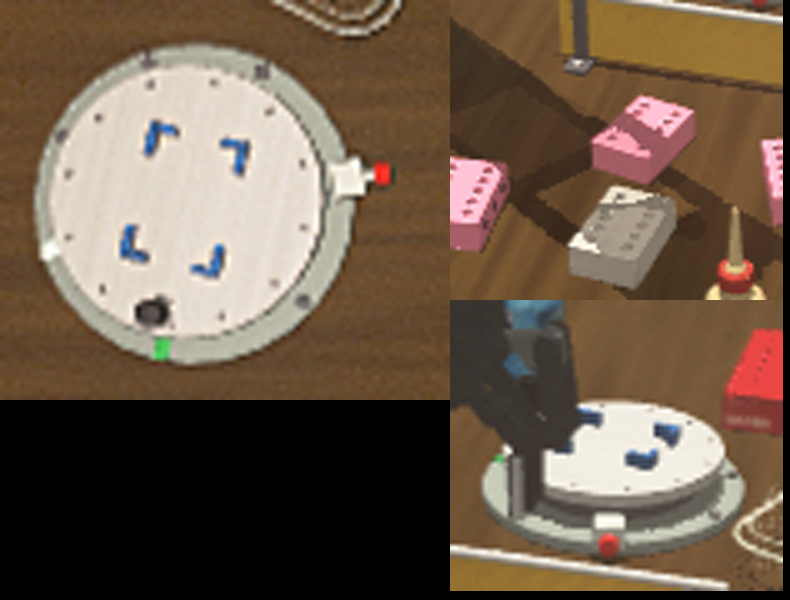

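The platter now lies with the knob at the green mark (knob ≈(256,221), nest long axis ≈166.4°), and the gripper is above the grey block. I'll refine the block pose and nest centre by silhouette fits on the pictures already saved, which cost no clock time.

```bash
cat > fit.py <<'E'
from h import *
from scipy.optimize import minimize
def box(x,y,a,z=0,s=(51,76,25)):
    R=np.array([[np.cos(a),-np.sin(a)],[np.sin(a),np.cos(a)]])
    return np.array([[*(R@[i*s[0]/2,j*s[1]/2]+[x,y]),z+k*s[2]] for i in(-1,1) for j in(-1,1) for k in(0,1)])
def cyl(x,y,z0,z1,r): 
    t=np.linspace(0,2*np.pi,60,False);return np.array([[x+r*np.cos(u),y+r*np.sin(u),z] for u in t for z in(z0,z1)])
def sil(cam,P,roi,k=8):
    u0,v0,u1,v1=roi;q=np.array([px(cam,p) for p in P])
    h=cv2.convexHull((((q-[u0,v0]+.5)*k)).astype(np.float32)).round().astype(np.int32)
    m=np.zeros(((v1-v0)*k,(u1-u0)*k),np.float32);cv2.fillConvexPoly(m,h,1)
    return cv2.resize(m,(u1-u0,v1-v0),interpolation=cv2.INTER_AREA)
E
python3 - <<'E'
from fit import *
ims={"top":cv2.imread("pics/t0.png"),"scene":cv2.imread("pics/s0.png")}
def mask(im,roi):
    u0,v0,u1,v1=roi;r=im[v0:v1,u0:u1].astype(float)
    # soft fg: wood is strongly red>blue; grey is not
    sat=(r[:,:,2]-r[:,:,0])/np.maximum(r[:,:,2],30)
    m=np.clip((0.42-sat)/0.3,0,1)
    h=cv2.morphologyEx((m>.5).astype(np.uint8),cv2.MORPH_CLOSE,np.ones((3,3)));m=np.maximum(m,h*(cv2.erode(h,np.ones((3,3)))))
    return m
rois={"top":(392,190,427,220),"scene":(258,262,306,300)}
for cams in(("top",),("scene",),("top","scene")):
    M={c:mask(ims[c],rois[c]) for c in cams}
    f=lambda p:sum(((sil(c,box(p[0],p[1],p[2]/50),rois[c])-M[c])**2).sum() for c in cams)
    r=minimize(f,[519,-285,-.09*50],method="Nelder-Mead",options=dict(initial_simplex=[[519,-285,-4.5],[523,-285,-4.5],[519,-281,-4.5],[519,-285,-2]],maxfev=150))
    print(cams,r.x[:2].round(1),np.degrees(r.x[2]/50).round(2),round(r.fun,1),[round(M[c].sum()) for c in cams])
# blue locators in scene s0
hsv=cv2.cvtColor(ims["scene"],cv2.COLOR_BGR2HSV);m=cv2.inRange(hsv,(105,90,30),(130,255,255));q=np.zeros_like(m);q[172:200,300:350]=m[172:200,300:350]
n,l,st,ce=cv2.connectedComponentsWithStats(q)
P=np.array([at("scene",ce[i],51)[:2] for i in range(1,n) if st[i,4]>3]);print(P,P.mean(0))
# flange outline
for c,roi in(("top",(225,160,310,240)),("scene",(285,170,365,220))):
    g=cv2.cvtColor(ims[c],cv2.COLOR_BGR2HSV);u0,v0,u1,v1=roi
    fg=((g[v0:v1,u0:u1,1]<70)&(g[v0:v1,u0:u1,2]>90)).astype(np.uint8);nn,ll,ss,cc=cv2.connectedComponentsWithStats(fg)
    fg=(ll==1+ss[1:,4].argmax()).astype(np.uint8);fg=cv2.morphologyEx(fg,cv2.MORPH_CLOSE,np.ones((7,7)));fg=cv2.morphologyEx(fg,cv2.MORPH_OPEN,np.ones((9,9))).astype(float)
    F=lambda p:((np.maximum(sil(c,cyl(p[0],p[1],0,12,108),roi,4),sil(c,cyl(p[0],p[1],12,45,90),roi,4))-fg)**2).sum()
    r=minimize(F,[536,201],method="Nelder-Mead",options=dict(initial_simplex=[[536,201],[542,201],[536,207]],maxfev=80));print("axis",c,r.x.round(1),round(r.fun),fg.sum())
E
```

```text
('top',) [ 516.2 -285.9] -8.61 7.2 [358]
('scene',) [ 512.1 -287.5] -8.72 11.5 [668]Traceback (most recent call last):
  File "<stdin>", line 14, in <module>
    res = _minimize_neldermead(fun, x0, args, callback, bounds=bounds,
                               **options)
    fsim[j] = func(sim[j])
              ~~~~^^^^^^^^
    fx = function(np.copy(x), *(wrapper_args + args))
  File "<stdin>", line 13, in <lambda>
  File "<stdin>", line 13, in <genexpr>
  File "fit.py", line 9, in sil
    u0,v0,u1,v1=roi;q=np.array([px(cam,p) for p in P])
                                ~~^^^^^^^
  File "h.py", line 10, in px
    c=arm.camera_info(cam);T=np.linalg.inv(np.array(c["world_from_camera"]))
ValueError: time passes only in moves, steps and waits
```

```bash
sed -i 's/^def ray/import functools\n@functools.lru_cache(None)\ndef info(c): return arm.camera_info(c)\ndef ray/; s/c=arm.camera_info(cam)/c=info(cam)/' h.py
python3 - <<'E'
from fit import *
ims={"top":cv2.imread("pics/t0.png"),"scene":cv2.imread("pics/s0.png")}
def mask(im,roi):
    u0,v0,u1,v1=roi;r=im[v0:v1,u0:u1].astype(float)
    sat=(r[:,:,2]-r[:,:,0])/np.maximum(r[:,:,2],30)
    m=np.clip((0.42-sat)/0.3,0,1)
    h=cv2.morphologyEx((m>.5).astype(np.uint8),cv2.MORPH_CLOSE,np.ones((3,3)));return np.maximum(m,cv2.erode(h,np.ones((3,3))))
rois={"top":(392,190,427,220),"scene":(258,262,306,300)}
for cams in(("top",),("scene",),("top","scene")):
    M={c:mask(ims[c],rois[c]) for c in cams}
    f=lambda p:sum(((sil(c,box(p[0],p[1],p[2]/50),rois[c])-M[c])**2).sum() for c in cams)
    r=minimize(f,[519,-285,-4.5],method="Nelder-Mead",options=dict(initial_simplex=[[519,-285,-4.5],[523,-285,-4.5],[519,-281,-4.5],[519,-285,-2]],maxfev=150))
    print(cams,r.x[:2].round(1),np.degrees(r.x[2]/50).round(2),round(r.fun,1),[round(M[c].sum()) for c in cams])
hsv=cv2.cvtColor(ims["scene"],cv2.COLOR_BGR2HSV);m=cv2.inRange(hsv,(105,90,30),(130,255,255));q=np.zeros_like(m);q[172:200,300:350]=m[172:200,300:350]
n,l,st,ce=cv2.connectedComponentsWithStats(q)
P=np.array([at("scene",ce[i],51)[:2] for i in range(1,n) if st[i,4]>3]);print(P,P.mean(0))
for c,roi in(("top",(225,160,310,240)),("scene",(285,170,365,220))):
    g=cv2.cvtColor(ims[c],cv2.COLOR_BGR2HSV);u0,v0,u1,v1=roi
    fg=((g[v0:v1,u0:u1,1]<70)&(g[v0:v1,u0:u1,2]>90)).astype(np.uint8);nn,ll,ss,cc=cv2.connectedComponentsWithStats(fg)
    fg=(ll==1+ss[1:,4].argmax()).astype(np.uint8);fg=cv2.morphologyEx(fg,cv2.MORPH_CLOSE,np.ones((7,7)));fg=cv2.morphologyEx(fg,cv2.MORPH_OPEN,np.ones((9,9))).astype(float)
    F=lambda p:((np.maximum(sil(c,cyl(p[0],p[1],0,12,108),roi,4),sil(c,cyl(p[0],p[1],12,45,90),roi,4))-fg)**2).sum()
    r=minimize(F,[536,201],method="Nelder-Mead",options=dict(initial_simplex=[[536,201],[542,201],[536,207]],maxfev=80));print("axis",c,r.x.round(1),round(r.fun),fg.sum())
print(arm.sense()["clock"])
E
```

```text
('top',) [ 516.2 -285.9] -8.61 7.2 [358]
('scene',) [ 512.1 -287.5] -8.72 11.5 [668]
('top', 'scene') [ 513.1 -286.5] -7.3 50.4 [358, 668]
[[495.2 232.7]
 [546.  252.7]
 [517.4 164.8]] [519.53333333 216.73333333]
axis top [536.8 203.3] 31 3218.0
axis scene [533.7 202.1] 82 1896.0
10.2
```

Call:
arm_command(
  steps=[
    [[-0.002,-0.004,0.05],0.063,100],
    [[-0.002,-0.004,0.1],0.063,100],
    [[-0.002,-0.004,0.14],0.063,100],
    [[-0.002,-0.004,0.17],0.063,100],
    [[-0.002,-0.004,0.195],0.063,100],
    [[-0.002,-0.004,0.21],0.063,100],
    [[-0.002,-0.004,0.217],0.063,100],
    [[-0.002,-0.004,0.217],0.063,100],
    [[-0.002,-0.004,0.217],0.063,0],
    [[-0.002,-0.004,0.217],0.063,0],
    [[-0.002,-0.004,0.217],0.063,0],
    [[-0.002,-0.004,0.217],0.063,0],
    [[-0.002,-0.004,0.217],0.063,0],
    [[-0.002,-0.004,0.217],0.063,0],
    [[-0.002,-0.004,0.217],0.063,0],
    [[-0.002,-0.004,0.217],0.063,0],
    [[-0.002,-0.004,0.217],0.063,0],
  ],
)

```text
clock: 11.9
position: [516.5, -288.4, 3.1]
tool_rot: [[0.149, 0.989, 0.002], [0.989, -0.149, -0.002], [-0.001, 0.002, -1.0]]
wrist_force: [-1.4, -0.1, 6.5]
grip_width: 49.6
grip_force: 65.8
```

Call:
arm_command(
  steps=[
    [[0,0,-0.02],0,0],
    [[0,0,-0.05],0,0],
    [[0,0,-0.09],0,0],
    [[0,0,-0.13],0,0],
    [[0,0,-0.16],0,0],
    [[0,0,-0.17],0,0],
    [[0,0,-0.17],0,0],
    [[0,0,-0.17],0,0],
  ],
)

```text
clock: 12.7
position: [514.3, -286.7, 168.8]
tool_rot: [[0.149, 0.989, -0.003], [0.989, -0.149, 0.002], [0.002, -0.003, -1.0]]
wrist_force: [-0.4, -0.2, -6.3]
grip_width: 49.6
grip_force: 64.8
```

Call:
arm_command(
  steps=[
    [[0.02,-0.002,0],-0.06,0],
    [[0.055,-0.006,0],-0.17,0],
    [[0.09,-0.01,0],-0.28,0],
    [[0.13,-0.014,0],-0.4,0],
    [[0.17,-0.018,0],-0.52,0],
    [[0.21,-0.023,0],-0.64,0],
    [[0.25,-0.027,0],-0.76,0],
    [[0.29,-0.031,0],-0.88,0],
    [[0.33,-0.035,0],-1.0,0],
    [[0.37,-0.04,0],-1.12,0],
    [[0.41,-0.044,0],-1.24,0],
    [[0.44,-0.047,0],-1.34,0],
    [[0.465,-0.05,0],-1.42,0],
    [[0.48,-0.052,0],-1.465,0],
    [[0.487,-0.052,0],-1.485,0],
    [[0.487,-0.052,0],-1.485,0],
    [[0.487,-0.052,0],-1.485,0],
    [[0.487,-0.052,0],-1.485,0],
  ],
)

```text
clock: 14.5
position: [537.0, 200.5, 171.1]
tool_rot: [[-0.972, 0.236, -0.0], [0.236, 0.972, -0.0], [0.0, -0.001, -1.0]]
wrist_force: [0.5, -0.8, -5.6]
grip_width: 49.9
grip_force: 64.7
```

Run:
```python
from nest import *
b=save("scene","s3");a=save("top","t3")
s=arm.sense();print(s["position"],s["tool_rot"].round(3).tolist(),s["clock"],s["wrist_torque"])
A=cv2.resize(b[120:220,270:370],(600,600),interpolation=cv2.INTER_CUBIC)
B=cv2.resize(a[170:230,243:283],(200,300),interpolation=cv2.INTER_CUBIC)
o=np.zeros((600,800,3),np.uint8);o[:,:600]=A;o[:300,600:]=B
cv2.imwrite("pics/c3.png",o[:,:,::-1])
```

```text
[537.08229691 200.67642549 171.37455348] [[-0.972, 0.235, 0.0], [0.235, 0.972, -0.0], [-0.0, -0.0, -1.0]] 14.6 [-0.00429071 -0.02904897 -0.04998597]
```

View pics/c3.png

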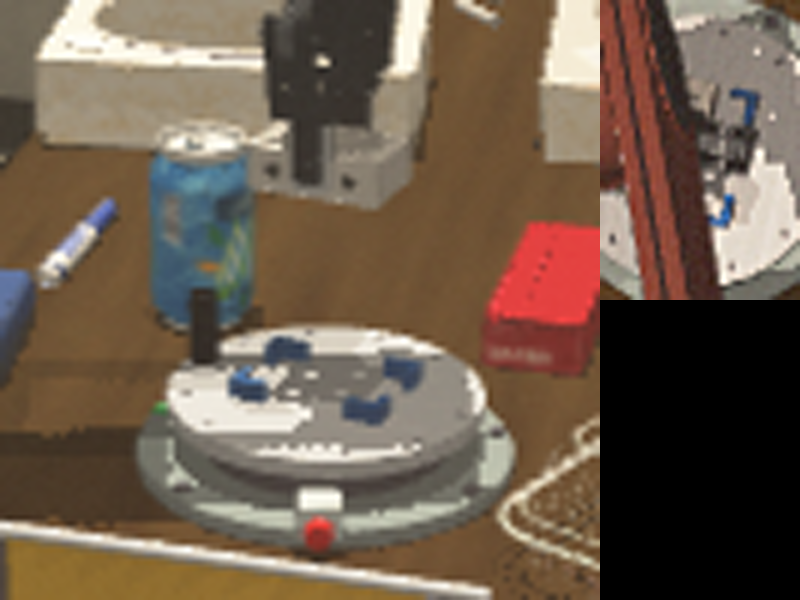

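The block is held level above the nest, with its near bottom-right corner at about (333,155). The can, knob and red carton look undisturbed. Next I fit the block and nest in this same picture to get their relative offset.

```bash
cat > rel.py <<'E'
from fit import *
im=cv2.imread("pics/s3.png");tcp=[537.1,200.7,171.4];yaw=np.arctan2(.235,-.972)
roi=(323,146,345,162);u0,v0,u1,v1=roi
r=im[v0:v1,u0:u1].astype(float);sat=(r[:,:,2]-r[:,:,0])/np.maximum(r[:,:,2],30)
M=np.clip((.42-sat)/.3,0,1)
best=[]
for dz in(-1.5,0,1.5):
    f=lambda p:((sil("scene",box(p[0],p[1],yaw-np.pi/2,tcp[2]-3.1+dz),roi)-M)**2).sum()
    q=minimize(f,tcp[:2],method="Nelder-Mead",options=dict(initial_simplex=[tcp[:2],[tcp[0]+6,tcp[1]],[tcp[0],tcp[1]+6]],maxfev=100));print("block in scene",dz,q.x.round(1),q.fun.round(2))
print(np.round(M[:, ::2],1).tolist()[4:12:2])
# nest
hsv=cv2.cvtColor(im,cv2.COLOR_BGR2HSV);roi=(300,170,350,194);u0,v0,u1,v1=roi
B=(cv2.inRange(hsv,(100,80,20),(135,255,255))[v0:v1,u0:u1]>0).astype(float);print("blue",B.sum())
def nest(x,y,a,L):
    m=0;R=np.array([[np.cos(a),-np.sin(a)],[np.sin(a),np.cos(a)]])
    for i in(-1,1):
        for j in(-1,1):
            for (cx,cy,sx,sy) in((33-L/2,42.5,L,6),(30,45.5-L/2,6,L)):
                c=R@[i*cx,j*cy]+[x,y];m=np.maximum(m,sil("scene",box(*c,a,45,(sx,sy,12)),roi))
    return m
f=lambda p:((nest(p[0],p[1],np.radians(76.5+p[2]),p[3])-B)**2).sum()
q=minimize(f,[535,202,0,18],method="Nelder-Mead",options=dict(initial_simplex=[[535,202,0,18],[540,202,0,18],[535,207,0,18],[535,202,5,18],[535,202,0,22]],maxfev=200));print("nest",q.x.round(2),round(q.fun,1))
E
python3 rel.py
```

```text
block in scene -1.5 [531.5 203.8] 4.02
block in scene 0 [532.  199.7] 4.02
block in scene 1.5 [532.7 196.1] 4.04
[[1.0, 0.9, 0.7, 0.8, 0.8, 0.8, 0.8, 0.7, 0.0, 0.0, 0.0], [0.8, 0.8, 0.8, 0.8, 0.8, 0.8, 0.2, 0.0, 0.0, 0.0, 0.0], [0.0, 0.0, 0.0, 0.1, 0.6, 0.2, 0.0, 0.0, 0.0, 0.0, 0.0], [0.0, 0.0, 0.0, 0.0, 0.0, 0.0, 0.0, 0.0, 0.0, 0.0, 0.0]]
blue 59.0
nest [531.96 202.79  -3.47  13.26] 53.4
```

Call:
arm_command(
  steps=[
    [[0,0,0.02],0,0],
    [[0,0,0.045],0,0],
    [[0,0,0.065],0,0],
    [[0,0,0.078],0,0],
    [[0,0,0.083],0,0],
    [[0,0,0.085],0,0],
    [[0,0,0.085],0,0],
    [[0,0,0.085],0,0],
    [[0,0,0.085],0,0],
    [[0,0,0.085],0,0],
    [[0,0,0.085],0,0],
    [[0,0,0.085],0,0],
  ],
)

```text
clock: 15.8
position: [536.9, 201.7, 86.5]
tool_rot: [[-0.972, 0.234, 0.0], [0.234, 0.972, 0.0], [-0.0, 0.0, -1.0]]
wrist_force: [0.1, 0.1, -5.2]
grip_width: 49.6
grip_force: 64.5
```

Run:
```python
from fit import *
b=save("scene","s4");a=save("top","t4")
s=arm.sense();print(s["position"].round(1),s["tool_rot"].round(4).tolist(),s["clock"],s["grip_width"])
p=s["position"];R=s["tool_rot"];yaw=np.arctan2(R[1,0],R[0,0])
b=b[:,:,::-1];k=8;u0,v0=285,145
A=cv2.resize(b[v0:v0+60,u0:u0+90],(720,480),interpolation=cv2.INTER_CUBIC)
def poly(P,col):
    q=np.array([px("scene",x) for x in P]);q=((q-[u0,v0]+.5)*k).round().astype(int)
    for i in range(len(q)): cv2.line(A,q[i],q[(i+1)%len(q)],col,1)
def rect(x,y,z,sx,sy):
    a=yaw-np.pi/2;Q=np.array([[np.cos(a),-np.sin(a)],[np.sin(a),np.cos(a)]])
    return [[*(Q@[i*sx/2,j*sy/2]+[x,y]),z] for i,j in((-1,-1),(1,-1),(1,1),(-1,1))]
poly(rect(p[0],p[1],p[2]-3.1,51,76),(0,255,0));poly(rect(p[0],p[1],p[2]+21.9,51,76),(0,255,0))
poly(rect(535.2,202.5,57,66,91),(0,0,255))
cv2.imwrite("pics/c4.png",A)
```

```text
[536.9 201.7  86.3] [[-0.9723, 0.2336, 0.0], [0.2336, 0.9723, 0.0], [-0.0, 0.0, -1.0]] 15.9 49.23101401767763
```

View pics/c4.png

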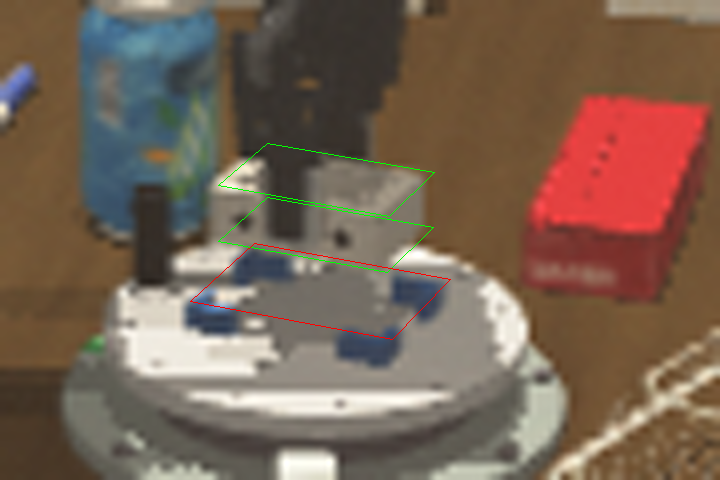

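The block hangs centred over the four locators. I'll check its centring along the long axis with sub-pixel edge columns.

Run:
```python
from fit import *
im=cv2.imread("pics/s4.png").astype(float)
wood=lambda r:(r[...,2]-r[...,0])/np.maximum(r[...,2],30)
print("right");[print(v,np.round(wood(im[v,332:342]),2)) for v in range(168,173)]
print("left");[print(v,np.round(wood(im[v,306:318]),2)) for v in range(168,175)]
i3=cv2.imread("pics/s3.png").astype(float)
bl=lambda r:(r[...,0]-r[...,2])
print("blue s3")
for v in range(173,191): print(v,bl(i3[v,304:346]).astype(int))
yaw=np.arctan2(.2336,-.9723)
P=box(536.9,201.7,yaw-np.pi/2,83.2);q=np.array([px("scene",p) for p in P]);print("block pred cols",q[:,0].min(),q[:,0].max())
for z in(45,57):
    q=np.array([px("scene",p) for p in box(535.2,202.5,yaw-np.pi/2,z,(66,91,0))])[::2];print("nest pred",z,q.tolist())
print("px per mm x",px("scene",[536,202,57])-px("scene",[535,202,57]),"y",px("scene",[535,207,57])-px("scene",[535,202,57]))
```

```text
right
168 [0.18 0.18 0.18 0.17 0.17 0.21 0.53 0.53 0.52 0.54]
169 [0.18 0.18 0.18 0.19 0.19 0.21 0.52 0.53 0.52 0.53]
170 [0.17 0.18 0.18 0.17 0.17 0.21 0.53 0.53 0.54 0.53]
171 [0.17 0.18 0.19 0.18 0.18 0.22 0.53 0.52 0.52 0.54]
172 [0.18 0.17 0.19 0.18 0.18 0.23 0.52 0.53 0.52 0.53]
left
168 [ 0.08  0.23 -0.01 -0.34 -0.15  0.12  0.17  0.12  0.1   0.18  0.17  0.17]
169 [ 0.28  0.16 -0.29 -0.49 -0.04  0.1   0.18  0.18  0.17  0.18  0.18  0.17]
170 [-0.22 -0.49 -0.57 -0.57  0.    0.11  0.18  0.19  0.18  0.17  0.18  0.19]
171 [-0.24 -0.57 -0.49 -0.47 -0.21  0.09  0.18  0.19  0.18  0.18  0.19  0.17]
172 [-0.27 -0.51 -0.49 -0.41  0.11  0.21  0.17  0.17  0.2   0.25  0.2   0.18]
173 [-0.17 -0.41 -0.13 -0.06  0.32  0.23  0.18  0.18  0.17  0.2   0.17  0.18]
174 [0.15 0.15 0.27 0.42 0.36 0.22 0.17 0.18 0.18 0.17 0.18 0.18]
blue s3
173 [-14 -10  13  28  12   5 -26 -29 -36 -39 -60 -59 -58 -58 -53 -52 -52 -53
 -54 -54 -59 -59 -59 -58 -58 -57 -57 -58 -59 -58 -61 -60 -58 -58 -58 -57
 -59 -60 -60 -61 -60 -60]
174 [-12 -13 -12 -19 -24 -27 -30 -36 -35 -37 -57 -55 -48 -50 -39 -41 -40 -41
 -42 -43 -43 -
[... 2420 characters left out ...]
2 -23 -24 -23 -22 -16 -15 -17
 -18 -19 -19 -20 -13  22  28  28  28  29  28  23  15  -7 -18 -15 -16 -17
 -18 -17 -17 -16 -19 -17]
189 [-15 -16 -15 -15 -16 -16 -16 -15 -16 -15 -16 -15 -15 -16 -15 -15 -16 -18
 -17 -18 -18 -18 -16  11  28  27  26  27  27  21   1 -19 -18 -18 -17 -17
 -17 -18 -17 -17 -18 -16]
190 [-20 -21 -15 -15 -16 -16 -16 -16 -16 -16 -15 -16 -15 -16 -15 -17 -16 -17
 -16 -17 -18 -18 -19 -18 -16  -5  -2  18  19   9 -17 -18 -19 -18 -20 -19
 -17 -17 -16 -17 -18 -18]
block pred cols 311.7 338.8
nest pred 45 [[333.4, 190.2], [308.3, 185.3], [340.6, 182.6], [316.2, 178.0]]
nest pred 57 [[333.5, 186.9], [308.3, 182.1], [340.7, 179.4], [316.3, 174.9]]
px per mm x [0.3 0. ] y [ 0.3 -0.6]
```

Call:
arm_command(
  steps=[
    [[-0.0005,0.0008,0.004],0,0],
    [[-0.0005,0.0008,0.008],0,0],
    [[-0.0005,0.0008,0.0105],0,0],
    [[-0.0005,0.0008,0.011],0,0],
    [[-0.0005,0.0008,0.011],0,0],
    [[-0.0005,0.0008,0.011],0,0],
    [[-0.0005,0.0008,0.011],0,0],
    [[-0.0005,0.0008,0.011],0,0],
    [[-0.0005,0.0008,0.011],0,0],
    [[-0.0005,0.0008,0.011],0,0],
    [[-0.0005,0.0008,0.011],0,0],
    [[-0.0005,0.0008,0.011],0,0],
  ],
)

```text
clock: 17.1
position: [537.6, 202.4, 75.3]
tool_rot: [[-0.972, 0.234, 0.0], [0.234, 0.972, 0.0], [-0.0, 0.0, -1.0]]
wrist_force: [-0.9, 0.2, -6.2]
grip_width: 49.5
grip_force: 64.8
```

Run:
```python
from fit import *
b=save("scene","s5");a=save("top","t5")
s=arm.sense();p=s["position"];print(p.round(1),s["tool_rot"].round(4).tolist(),s["clock"],s["grip_width"],s["qd"].round(3))
A=cv2.resize(b[150:205,290:355],(650,550),interpolation=cv2.INTER_CUBIC);T=cv2.resize(a[180:225,250:265+10],(150,270))
o=np.zeros((550,800,3),np.uint8);o[:,:650]=A;o[:270,650:]=T
cv2.imwrite("pics/c5.png",o[:,:,::-1])
im=b[:,:,::-1].astype(float);w=lambda r:(r[...,2]-r[...,0])/np.maximum(r[...,2],30)
for v in range(170,176):print(v,np.round(w(im[v,333:342]),2),np.round(w(im[v,307:315]),2))
P=box(p[0],p[1],np.radians(76.5),p[2]-3.1);q=np.array([px("scene",x) for x in P]);print(q.tolist())
```

```text
[537.6 202.3  75.3] [[-0.9723, 0.2336, -0.0], [0.2336, 0.9723, -0.0], [0.0, -0.0, -1.0]] 17.2 49.463235462011255 [ 0.     0.001 -0.002 -0.001  0.    -0.002]
170 [0.18 0.19 0.17 0.17 0.19 0.46 0.55 0.55 0.54] [-0.49 -0.6  -0.58 -0.16  0.    0.27  0.13  0.08]
171 [0.18 0.17 0.18 0.18 0.21 0.46 0.53 0.54 0.54] [-0.58 -0.54 -0.5  -0.27  0.11  0.17  0.12  0.14]
172 [0.19 0.18 0.19 0.17 0.2  0.53 0.53 0.53 0.53] [-0.54 -0.49 -0.43  0.12  0.26  0.18  0.18  0.19]
173 [0.17 0.18 0.17 0.19 0.21 0.55 0.53 0.54 0.54] [-0.38 -0.12 -0.07  0.33  0.25  0.19  0.17  0.19]
174 [0.19 0.2  0.19 0.17 0.22 0.55 0.54 0.52 0.54] [0.15 0.27 0.44 0.39 0.28 0.18 0.18 0.18]
175 [0.18 0.18 0.18 0.19 0.22 0.53 0.54 0.54 0.53] [0.42 0.44 0.45 0.36 0.2  0.19 0.18 0.19]
[[333.1, 181.5], [333.3, 174.5], [311.9, 177.5], [312.0, 170.6], [338.7, 175.8], [338.9, 169.0], [318.1, 172.0], [318.1, 165.3]]
```

View pics/c5.png

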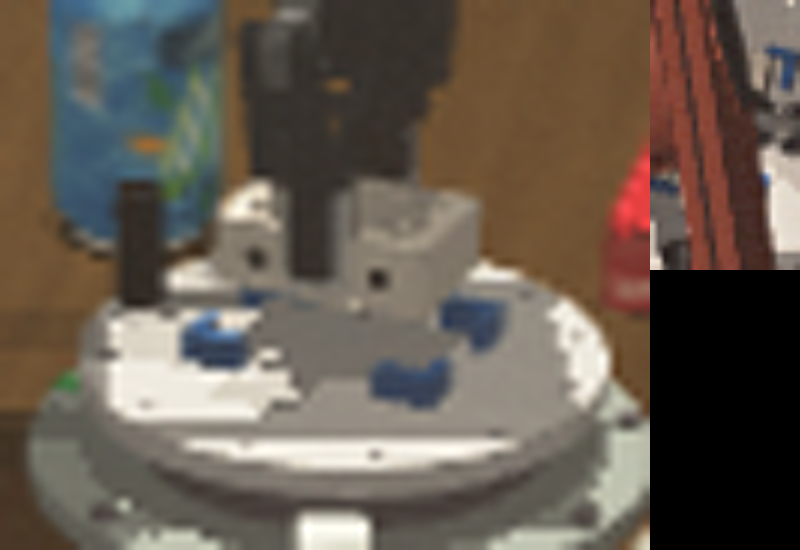

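The block sits level, about 15 mm above the locator tops, and is centred in the long direction. I'll do one last check of the short direction on saved pictures.

Run:
```python
from fit import *
for cam,f0,roi in(("scene","s3",(300,170,350,194)),("top","t2",(240,176,284,222))):
    i=cv2.imread(f"pics/{f0}.png").astype(float);u0,v0,u1,v1=roi
    d=(i[...,0]-i[...,2])[v0:v1,u0:u1]
    B=np.clip((d+16)/44,0,1);B[d<-5]=0
    if cam=="scene": B[:5,:9]=0
    def nest(x,y,a,L):
        m=0;R=np.array([[np.cos(a),-np.sin(a)],[np.sin(a),np.cos(a)]])
        for s in(-1,1):
            for j in(-1,1):
                for (cx,cy,sx,sy) in((33-L/2,42.5,L,6),(30,45.5-L/2,6,L)):
                    c=R@[s*cx,j*cy]+[x,y];m=np.maximum(m,sil(cam,box(*c,a,45,(sx,sy,12)),roi))
        return m
    f=lambda p:((nest(p[0],p[1],np.radians(76.5+p[2]),p[3])-B)**2).sum()
    q=minimize(f,[535,202,0,18],method="Nelder-Mead",options=dict(initial_simplex=[[535,202,0,18],[539,202,0,18],[535,206,0,18],[535,202,3,18],[535,202,0,22]],maxfev=250));print(cam,q.x.round(2),round(q.fun,1),B.sum().round())
```

```text
scene [5.3293e+02 1.9977e+02 2.6000e-01 2.0270e+01] 12.1 116.0
top [5.3640e+02 2.0343e+02 4.5000e-01 1.8530e+01] 16.1 78.0
```

Run:
```python
from fit import *
a=cv2.imread("pics/t5.png");k=16;u0,v0,w,h=245,178,46,37
A=cv2.resize(a[v0:v0+h,u0:u0+w],(w*k,h*k),interpolation=cv2.INTER_NEAREST)
def poly(x,y,z,s,col):
    q=np.array([px("top",p) for p in box(x,y,np.radians(76.5),z,(*s,0))[::2]])[[0,1,3,2]];q=((q-[u0,v0]+.5)*k).round().astype(int)
    for i in range(4): cv2.line(A,q[i],q[(i+1)%4],col,1)
poly(537.6,202.3,72.2,(51,76),(0,255,0));poly(537.6,202.3,97.2,(51,76),(0,255,255));poly(536.4,203.4,57,(66,91),(0,0,255))
cv2.imwrite("pics/c6.png",A)
```

```text
(no output)
```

View pics/c6.png

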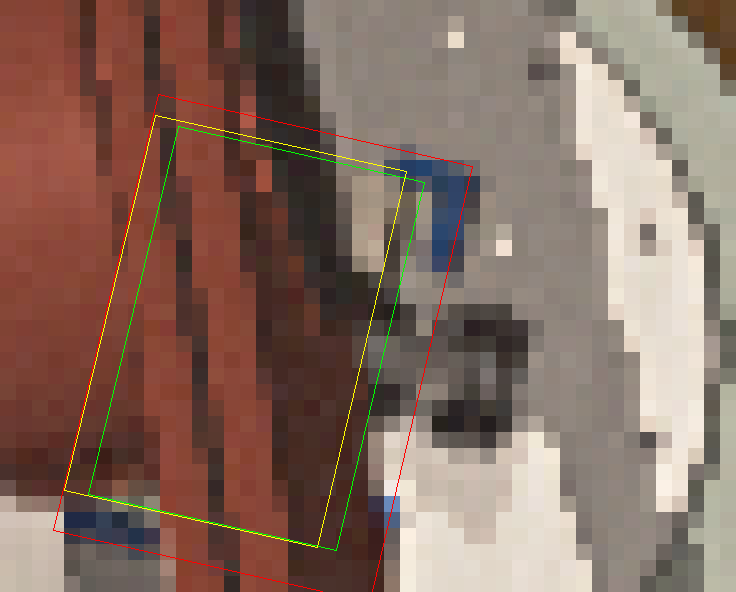

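The top view agrees with the scene view: the block's visible long edge is within about 1 mm of centre in the nest. The pose is good, so I'm handing in.

```bash
python3 -c "
from cell import arm
print(arm.close_job())"
```

```text
the job is handed in; nothing more can be done
None
```

I turned the table to the green mark and let go of the knob, then carried the block over the guard. I handed in at about 17 s with the block still gripped, level, about 15 mm above the blue locators and centred to within roughly 1–2 mm by the camera fits; the hand-in call returned no verdict.

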